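# Hang the jade disc and hold the spring clip open over the price card

## Robot

A 7-joint arm with a two-finger parallel gripper is mounted at the origin on the work surface. World frame = base frame: x ahead of the robot, y to its left, z up, the work surface at z = 0. Lengths are in m, angles in rad, forces in N, time in s.
With the tool pointing down it reaches from about 0.425 to 0.875 m from the base axis. Payload 4.7 kg.
Tool frame: the origin (TCP) lies at the very end of the fingers, on their centre line; the grasp point (between the pads) lies 19 mm behind it; z points along the fingers, y is the line along which they close (so a half turn about z gives the same grasp; the last joint's range is limited). The gripper opens to 87 mm and grips with 3 to 60 N. Pads are 19 mm wide; open, the fingers measure 117 mm over their backs; the gripper's body (75 mm by 190 mm) begins 51 mm behind the grasp point.
Start: joints at [-1.19, 0.321, -0.07, 1.45, 0.023, 1.371, -0.057], TCP at [0.233, 0.607, 0.198] pointing down, gripper open.
Joint ranges: [-2.86, 2.86], [-0.3, 2.09], [-1.38, 1.24], [0.06, 2.45], [-1.56, 4.7], [0.09, 2.05], [-2.69, 2.69]. Speed limits (rad/s): [2.57, 2.57, 3.14, 3.14, 3.14, 3.14, 3.14].

## Interface

Orientations are given as a rotation vector (axis times angle).
In Python, from bench import ctrl, imaging, ticket gives the robot as it stands.
- The arm moves only by the tool jog_arm, never from a script. Its argument "rows" is text: rows parted by semicolons, each of 7 numbers parted by spaces: the shift along the tool's x, y, z in cm, then the turn, a rotation vector about the tool's x, y, z in rad, then the closure, from -1 (fully open) to 1 (shut), so that 0 is half open. A call has 1 to 5 rows; each row shifts and turns the commanded pose from where the row before left it, along the tool's axes as they then stand; what a row does not reach is not made up. A row lasts 1/8 s, in which the tool goes at most 62.5 mm and 10.7 degrees, less where a joint would pass 70% of its speed; a pose out of reach is approached as far as the arm can. A call with a gripper value outside its range is refused whole. The fingers move at their own pace and stop on an object; "force" is the grip in N (left out, the last holds). Time passes only in rows, so rows that do not move let the fingers close. It gives the time, the measured TCP pose, the force, the opening and the grip force at its end, in the units of the state.
- ctrl.get_state(): the state, without advancing time (a new reading comes with each control period).
- imaging.get_image(name): name is "side" or "top" or "wrist"; returns a dict with "img" (400x640x3 uint8, blue, green, red), "vertical_fov" (degrees; the focal length in pixels is half the picture's height over the tangent of half this angle, whatever the lens; pixels are square), "cx", "cy" (the principal point, pixels), "origin" and "orientation" of the camera in the world. Camera axes: x right, y down, z forward; pixel columns grow to the right and rows downward; lengths in m; the calibration is good to about 2 mm. The wrist camera is an equidistant fisheye: a pixel r from the principal point sees the ray r / f radians off the axis. A picture is of the moment at which its call begins. There is no depth.
- ticket.close_job(): hands the job in; it is judged then, once.
The state is a dict: "time": time; "joint_positions": joint angles; "qd": joint speeds; "joint_torque": joint torques, N m; "position": TCP position; "tool_rot": TCP orientation; "ft_force": force on the tool from outside, world axes, zero at the start; "torque": the same for the moment, N m; "grip_width": opening from 0.0 (shut) to 1.0 (fully open); "grip_force": force on a finger pad.
Only numpy, scipy, OpenCV 4.12 (cv2) and the standard library are available. Lean on these libraries where they do the work, as an engineer would, in place of code of your own. Each camera call takes 0.05 s, during which the arm holds its last target. There are 200 camera calls.

## Task

Set out this piece on the jade counter: first lift the jade disc out of its cradle and hang it by its hole on the brass peg, letting go of it. Then take the red spring clip from its rack by squeezing its two handles together, and finish while still holding it still and spread wide open in the gripper, upright with its open jaws straddling the middle of the price card's top edge without touching the card, so that I can slip a price tag in. Leave the bangle, the ring box and the loupe where they are.

Things in the scene. Friction and masses are not known exactly. Their poses are not given: they have to be found in the camera images.
- disc_center (a point): Centre of the hole of the jade disc: flat green ring plate, 80 mm outside diameter, 24 mm hole, 8 mm thick, about 110 g, standing on edge in the cradle. x = the disc's axis (its thickness), z up. Pinch its flat faces near the top rim: the hole's upper edge is 28 mm below the rim; fingertips more than 25 mm below the rim would meet the peg when hanging it.
- disc: The same jade disc, origin at its lowest point, 40 mm under the hole's centre; axes as disc_center.
- cradle: Fixed black slotted cradle, 50 by 96 mm, 26 mm high, in which the disc stands (lowest point 8 mm above the counter); slot 11 mm wide along its y axis. Origin under its centre.
- peg_mid (a point): Point on the axis of the brass peg: a level rod, 7 mm diameter, 120 mm above the counter, along this point's x axis. Its free end, an 11 mm ball, is 40 mm away towards -x of the point (towards the robot); the post's axis is 50 mm towards +x (post 12 mm thick, 4 mm higher than the peg's axis). Hung on it, the disc's centre is about 8 mm below the peg's axis.
- peg_stand: Fixed stand of the peg: dark wooden foot 110 by 80 mm, 10 mm thick, brass post and peg. Axes as peg_mid, z up.
- clip_pin (a point): Hinge pin (9 mm thick) and middle of the red spring clip, which stands jaws down on the rack's fin. y = pin and width (24 mm); x = the way the jaws open and the handles are squeezed; z up. Shut, the handles splay to 46 mm over their ends, 35 mm above the pin; squeezed to the stop they stand parallel, 20 mm over the outer faces, up to 40 mm above the pin. Jaw tips 36 mm below the pin.
- clip: The same clip with its levers, about 46 g; origin at the pin, axes as clip_pin. About 4 N on each handle starts to spread it, 7 N spreads it to the stop.
- clip_mouth (a point): Point midway between the clip's jaw tips, 36 mm below the pin; axes as clip_pin.
- clip_a (a joint): Angle of the lever whose jaw is on the clip's +x side, rad: 0 shut, 0.35 fully spread (stop; then the jaw tips are 26 mm apart). On the rack about 0.03. The spring shuts it.
- clip_b (a joint): Angle of the other lever; always equal to clip_a.
- clip_rack: Fixed grey foot 50 by 80 mm, 12 mm thick, with an upright aluminium fin along its y axis (4 mm thick, 60 mm long, top 60 mm above the counter) on which the clip is parked, its pin resting on the fin. Origin under its centre.
- card_edge (a point): Middle of the price card's top edge, 110 mm above the counter. y axis along the edge (84 mm long), x across the card (3 mm thick), z up. The card is rigid, cream with a green picture, upright in a black foot.
- card_stand: The card with its fixed black foot (60 by 100 mm, 14 mm high), origin under the centre; axes as card_edge.
- bangle: Bystander: pale green bangle lying flat, 76 mm across, 10 mm high.
- ring_box: Bystander: dark red ring box 55 by 55 by 42 mm, origin at the centre of its underside.
- loupe: Bystander: black loupe, 32 mm across, 24 mm high, with a steel grip; origin under the lens.
Not all that is in view belongs to the job. Of the things like the disc, leave any that is purple; of the rest the smaller one is meant. There is more than one size of the clip; the job needs the larger.

How it is judged:
On the way:
1. the jade disc hangs by its hole on the brass peg, let go (x of disc_center in the frame of peg_mid between -0.032 and 0.035 m and y of disc_center in the frame of peg_mid between -0.012 and 0.012 m and z of disc_center in the frame of peg_mid between -0.016 and -0.003 m and contact force between disc and peg_stand above 0.2 N and contact force between the fingers and disc below 0.1 N and linear speed of disc below 0.03 m/s), for 0.2 s.
At the end, for the whole second after the job is handed in: Disc hangs at rest on the peg, untouched by fingers. Clip held still in the fingers, both levers over 0.25 rad, upright and along the edge within 0.25 rad; jaw tips 5-30 mm below the edge, within 10 mm across and 25 mm along of its middle; clip not touching the card (under 0.5 N) (all of step 1 and value of joint each of clip_a, clip_b above 0.25 rad and x of clip_mouth in the frame of card_edge between -0.01 and 0.01 m and y of clip_mouth in the frame of card_edge between -0.025 and 0.025 m and z of clip_mouth in the frame of card_edge between -0.03 and -0.005 m and angle between the y axis of clip_mouth and the y axis of card_edge, either way round below 0.25 rad and angle between clip_mouth's own z axis and vertical below 0.25 rad and contact force between clip and card_stand below 0.5 N and contact force between the fingers and clip above 2 N and linear speed of clip below 0.03 m/s); the arm keeps its last pose, push and grip.
It fails at once if the bangle is moved by more than 20 mm (distance of bangle from where it was at the start of the episode above 0.02 m).
It fails at once if the ring box is moved by more than 20 mm (distance of ring_box from where it was at the start of the episode above 0.02 m).
It fails at once if the loupe is moved by more than 20 mm (distance of loupe from where it was at the start of the episode above 0.02 m).
It also fails if it takes over 58 s, if anything falls off the work surface, if the arm or the gripper's body presses on something with over 40 N, if the wrist force passes 120 N, or if a joint passes its speed limit or range.

## Working session

There is one attempt and no reset: what is moved stays moved. The work goes in short steps, Python scripts to look and compute and a tool call to move; the robot and the scene stay as the last step left them, time stands still between calls to the robot, and variables do not carry over. Pictures are saved under pics/ and viewed, at most 10 in all, crops included, and the job is handed in when it is done.

Besides the shell and the picture viewer there is one more tool, called by a JSON object that holds its "api" and its "payload", one argument or row to a line. jog_arm: Moves the arm, as the interface text tells. Its arguments: {"type":"object","properties":{"rows":{"type":"string"},"force":{"type":"number"}},"required":["rows"]}

```bash
ls; mkdir -p pics
cat > h.py <<'E'
import numpy as np, cv2
from scipy.spatial.transform import Rotation as R
from bench import ctrl, imaging, ticket
def Rm(o):
    o=np.array(o,float)
    return o if o.shape==(3,3) else (R.from_rotvec(o).as_matrix() if o.size==3 else R.from_quat(o).as_matrix())
def grab(n,save=None):
    d=imaging.get_image(n)
    if save: cv2.imwrite('pics/'+save,d['img'])
    return d
def ray(d,u,v,fish=False):
    f=200/np.tan(np.radians(d['vertical_fov'])/2)
    a=np.array([u-d['cx'],v-d['cy']],float)
    if fish:
        r=np.hypot(*a); t=r/f; c=np.r_[a/max(r,1e-9)*np.sin(t),np.cos(t)]
    else: c=np.r_[a/f,1]
    c=Rm(d['orientation'])@c
    return np.array(d['origin'],float),c/np.linalg.norm(c)
def onz(d,u,v,z,fish=False):
    o,c=ray(d,u,v,fish); return o+c*(z-o[2])/c[2]
def proj(d,p,fish=False):
    f=200/np.tan(np.radians(d['vertical_fov'])/2)
    c=Rm(d['orientation']).T@(np.array(p)-d['origin'])
    if fish:
        r=np.hypot(c[0],c[1]); t=np.arctan2(r,c[2]); return np.array([d['cx'],d['cy']])+c[:2]/r*t*f
    return np.array([d['cx'],d['cy']])+c[:2]/c[2]*f
E
python3 - <<'E'
from h import *
for n in ['top','side']:
    d=grab(n,n+'0.png'); print(n,d['vertical_fov'],d['cx'],d['cy'],d['origin'],np.array(d['orientation']).tolist())
s=ctrl.get_state(); print({k:np.round(v,3).tolist() for k,v in s.items()})
E
```

```text
pics
top 49.155853538633494 316.1326404598909 204.25798298584346 [ 0.37701304 -0.01025224  1.13261228] [-2.187536344653835, 2.1345287328709763, -0.14267166536949952]
side 57.37040134534668 316.3960615054552 200.38464153790036 [ 0.37632878 -0.56394612  0.6797339 ] [-2.3411895097016546, 0.20933403927773428, -0.11151096703306249]
{'time': 0.1, 'joint_positions': [-1.19, 0.322, -0.07, 1.452, 0.023, 1.371, -0.057], 'qd': [-0.0, -0.004, 0.001, -0.004, -0.002, -0.002, 0.001], 'joint_torque': [-0.0, -49.257, -0.406, -31.34, -0.064, 0.04, 0.0], 'position': [0.233, 0.606, 0.197], 'tool_rot': [-0.573, -3.089, 0.003], 'ft_force': [-0.165, 0.819, 0.524], 'torque': [-0.006, -0.009, -0.027], 'grip_force': 0.0, 'grip_width': 0.999}
```

View pics/top0.png

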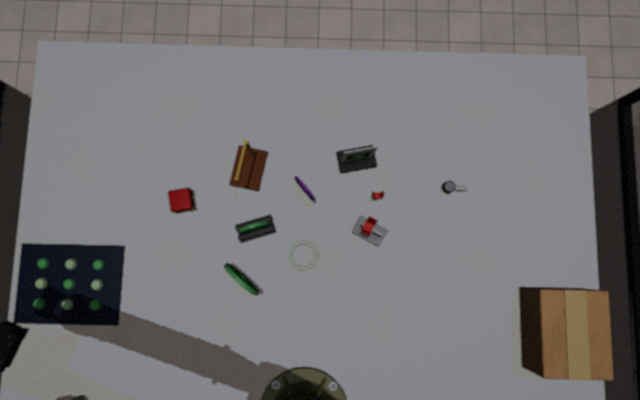

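View pics/side0.png

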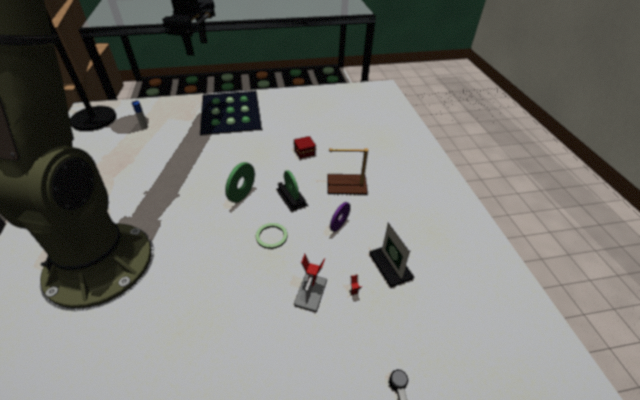

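The top view shows the cradle with the jade disc at (255,228), the peg stand at (248,167) with its peg from the post at (248,143) to the ball near (238,180), the card at (357,157), and the clip rack with the large red clip at (370,229). Not for this job: the big green ring at (242,279), the purple ring at (305,189) and the small clip at (377,195). The side view shows the same layout.

Run:
```python
from h import *
t=cv2.imread('pics/top0.png'); d=grab('top')
hsv=cv2.cvtColor(d['img'],cv2.COLOR_BGR2HSV)
def pca(m,box,z,name):
    x0,y0,x1,y1=box; q=np.zeros_like(m); q[y0:y1,x0:x1]=m[y0:y1,x0:x1]
    c=max(cv2.findContours(q.astype(np.uint8),0,1)[0],key=cv2.contourArea)
    r=cv2.minAreaRect(c); bp=cv2.boxPoints(r)
    w=np.array([onz(d,*p,z)[:2] for p in bp]); 
    e1,e2=w[1]-w[0],w[2]-w[1]; L=e1 if np.linalg.norm(e1)>np.linalg.norm(e2) else e2
    print(name,np.round(w.mean(0),4),'sides',np.round([np.linalg.norm(e1),np.linalg.norm(e2)],3),'long dir deg',round(np.degrees(np.arctan2(L[1],L[0])),1))
H,S,V=cv2.split(hsv)
pca((V<70),(225,205,290,250),.02,'cradle')
pca((H>40)&(H<85)&(S>120)&(V>50),(225,205,290,250),.07,'disc')
pca((V<75),(325,135,390,180),.014,'cardfoot')
pca(((H<15)|(H>172))&(S>100)&(V<170),(220,138,275,195),.01,'peg foot')
pca((H>18)&(H<38)&(S>100)&(V>70),(220,130,275,195),.12,'peg')
pca(((H<8)|(H>172))&(S>150),(350,205,392,250),.09,'clip')
pca((S<60)&(V<150)|((H<8)|(H>172))&(S>150),(345,205,392,250),.012,'rack')
a=cv2.resize(d['img'][130:260,215:400],None,fx=4,fy=4,interpolation=cv2.INTER_CUBIC); cv2.imwrite('pics/c1.png',a)
```

```text
cradle [0.4503 0.1357] sides [0.095 0.046] long dir deg -71.7
disc [0.4452 0.1567] sides [0.026 0.008] long dir deg -70.0
cardfoot [ 0.634  -0.1203] sides [0.101 0.057] long dir deg -84.7
peg foot [0.6085 0.162 ] sides [0.105 0.075] long dir deg -10.3
peg [0.6044 0.1636] sides [0.099 0.009] long dir deg -11.6
clip [ 0.4586 -0.1416] sides [0.04  0.021] long dir deg -25.8
rack [ 0.4615 -0.1522] sides [0.119 0.113] long dir deg -88.6
```

View pics/c1.png

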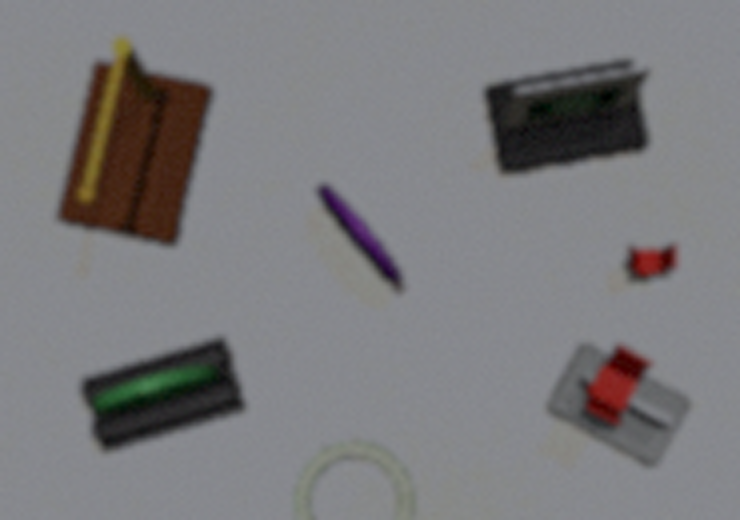

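```bash
cat >> h.py <<'E'
def plan(p,yaw,n,g=-1,start=None):
    """rows to bring TCP to p, tool down, tool y at yaw(deg), in n rows"""
    s=ctrl.get_state(); P=np.array(s['position']); Q=Rm(s['tool_rot'])
    if start: P=np.array(start[0]); a=np.radians(start[1]); Q=down(start[1])
    a=np.radians(yaw); T=down(yaw)
    w=R.from_matrix(Q.T@T).as_rotvec(); dp=(np.array(p)-P)/n
    for k in range(n):
        A=Q@R.from_rotvec(w*k/n).as_matrix()
        print(*np.round(A.T@dp*100,2),*np.round(w/n,3),g,sep=' ',end='; ' if k%5<4 else '\n')
    print('| pos',np.round(P,4),'yaw',np.degrees(np.arctan2(Q[1,1],Q[0,1])).round(1),'tilt',np.round(Q[:2,2],3),'step',np.round(np.linalg.norm(dp),3),'t',s['time'],'grip',s['grip_width'],s['grip_force'])
def down(yaw):
    a=np.radians(yaw); y=np.array([np.cos(a),np.sin(a),0]); z=np.array([0,0,-1.]); return np.c_[np.cross(y,z),y,z]
E
python3 - <<'E'
from h import *
plan([.45,.136,.20],18.3,10)
E
```

```text
-3.71 -3.61 -0.03 -0.0 0.0 0.088 -1; -4.02 -3.27 -0.03 -0.0 0.0 0.088 -1; -4.29 -2.9 -0.03 -0.0 0.0 0.088 -1; -4.53 -2.51 -0.03 -0.0 0.0 0.088 -1; -4.73 -2.1 -0.03 -0.0 0.0 0.088 -1
-4.9 -1.68 -0.03 -0.0 0.0 0.088 -1; -5.03 -1.24 -0.03 -0.0 0.0 0.088 -1; -5.12 -0.79 -0.03 -0.0 0.0 0.088 -1; -5.17 -0.33 -0.03 -0.0 0.0 0.088 -1; -5.18 0.13 -0.03 -0.0 0.0 0.088 -1
| pos [0.233  0.6063 0.1967] yaw 69.0 tilt [-0.    -0.001] step 0.052 t 0.15 grip 0.9997916960901305 0.0
```

{"api": "jog_arm", "payload": {
  "rows": "-3.7 -3.6 0 0 0 0.088 -1; -4.0 -3.3 0 0 0 0.088 -1; -4.3 -2.9 0 0 0 0.088 -1; -4.5 -2.5 0 0 0 0.088 -1; -4.7 -2.1 0 0 0 0.088 -1"
}}

```text
time: 0.78
position: [0.3417, 0.3704, 0.1974]
tool_rot: [1.237, 2.888, 0.0]
ft_force: [0.5, 0.5, 1.2]
grip_width: 1.0
grip_force: 0.0
```

{"api": "jog_arm", "payload": {
  "rows": "-4.9 -1.7 0 0 0 0.088 -1; -5.0 -1.2 0 0 0 0.088 -1; -5.1 -0.8 0 0 0 0.088 -1; -5.2 -0.3 0 0 0 0.088 -1; -5.2 0.1 0 0 0 0.088 -1"
}}

```text
time: 1.4
position: [0.4508, 0.1357, 0.1975]
tool_rot: [-1.838, -2.548, -0.001]
ft_force: [0.8, -0.3, -0.4]
grip_width: 0.997
grip_force: 0.0
```

{"api": "jog_arm", "payload": {
  "rows": "0 0 0 0 0 0 -1; 0 0 0 0 0 0 -1"
}}

```text
time: 1.65
position: [0.45, 0.1379, 0.1974]
tool_rot: [-1.833, -2.551, -0.0]
ft_force: [-0.9, 0.5, 0.2]
grip_width: 1.003
grip_force: 0.0
```

Run:
```python
from h import *
d=grab('wrist','w1.png'); print(d['vertical_fov'],d['origin'],d['orientation'])
plan([.45,.136,.16],18.3,1)
```

```text
65.70646984690485 [0.42453412 0.21376137 0.38499665] [2.81071125 0.45932714 0.06702716]
-0.25 -0.06 3.74 -0.0 -0.001 0.007 -1; | pos [0.4498 0.1385 0.1974] yaw 18.7 tilt [-0.  0.] step 0.037 t 1.7 grip 1.0035710311851977 0.0
```

View pics/w1.png

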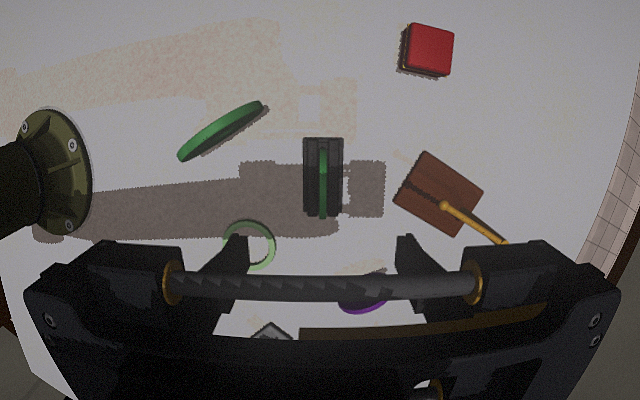

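The wrist view shows the disc edge-on in its cradle near (323,180), between the fingers along the closing line. The peg ball is at (445,205), with the rod running to the right and down. The ring box, the bangle and the large green ring are also in view.

Run:
```python
from h import *
d=grab('wrist'); hsv=cv2.cvtColor(d['img'],cv2.COLOR_BGR2HSV); H,S,V=[c.astype(int) for c in cv2.split(hsv)]
def sub(m,b):
    q=np.zeros(m.shape,np.uint8); q[b[1]:b[3],b[0]:b[2]]=m[b[1]:b[3],b[0]:b[2]]; return q
g=sub((H>45)&(H<85)&(S>90)&(V>30),(295,130,350,225))
ys,xs=np.nonzero(g); print('disc px',len(xs),xs.min(),xs.max(),ys.min(),ys.max())
# plane through disc: width per row
for y in range(ys.min(),ys.max()+1,6):
    x=xs[ys==y]; print(y,x.min(),x.max(),end=' | ')
k=sub((V<62),(295,130,350,225))|g
c=max(cv2.findContours(k,0,1)[0],key=cv2.contourArea); bp=cv2.boxPoints(cv2.minAreaRect(c)); print('\ncradle px',bp.round(1).tolist())
w=np.array([onz(d,*p,.026,True)[:2] for p in bp]); print('cradle',w.round(4).tolist(),w.mean(0).round(4))
for i in range(4): e=w[(i+1)%4]-w[i]; print(np.linalg.norm(e).round(4),np.degrees(np.arctan2(e[1],e[0])).round(1))
p=sub((H>15)&(H<35)&(S>130)&(V>90),(425,190,515,250)); ys2,xs2=np.nonzero(p)
for y in np.unique(ys2)[::5]:
    x=xs2[ys2==y]; print(y,x.min(),x.max(),end=' | ')
print()
for T in [(.4503,.1357,.088)]: print(proj(d,T,True))
b=np.array([onz(d,x,y,.12,True)[:2] for x,y in zip(xs2,ys2)])
m,ev=cv2.PCACompute(b.astype(np.float32),None); t=(b-m)@ev[0]; print('peg mean',m,'dir',np.degrees(np.arctan2(ev[0,1],ev[0,0])),'ends',m+ev[0]*t.min(),m+ev[0]*t.max())
print(onz(d,445,205,.12,True))
# two-view ball: top view
dt=grab('top');hs=cv2.cvtColor(dt['img'],cv2.COLOR_BGR2HSV);h,s,v=[c.astype(int) for c in cv2.split(hs)]
q=sub((h>18)&(h<38)&(s>100)&(v>70),(220,130,275,195)); Y,X=np.nonzero(q); i=Y.argmax(); print('top ball low px',X[Y>=Y.max()-2].mean(),Y.max(), 'hi',X[Y<=Y.min()+2].mean(),Y.min())
print(onz(dt,X[Y>=Y.max()-2].mean(),Y.max()+.5,.12),onz(dt,X[Y<=Y.min()+2].mean(),Y.min()-.5,.122))
```

```text
disc px 186 319 326 153 218
153 321 324 | 159 320 325 | 165 320 326 | 171 319 326 | 177 321 321 | 183 325 325 | 189 323 325 | 195 320 325 | 201 320 324 | 207 321 325 | Traceback (most recent call last):
  File "<stdin>", line 9, in <module>
    return umr_minimum(a, axis, None, out, keepdims, initial, where)
ValueError: zero-size array to reduction operation minimum which has no identity
```

Run:
```python
from h import *
d=grab('wrist'); hsv=cv2.cvtColor(d['img'],cv2.COLOR_BGR2HSV); H,S,V=[c.astype(int) for c in cv2.split(hsv)]
def sub(m,b):
    q=np.zeros(m.shape,np.uint8); q[b[1]:b[3],b[0]:b[2]]=m[b[1]:b[3],b[0]:b[2]]; return q
k=sub((V<75),(298,130,350,225))
g=sub((H>40)&(H<90)&(S>80)&(V>20),(295,130,350,225))
c=max(cv2.findContours(k|g,0,1)[0],key=cv2.contourArea); bp=cv2.boxPoints(cv2.minAreaRect(c)); print('cradle px',bp.round(1).tolist())
w=np.array([onz(d,*p,.026,True)[:2] for p in bp]); print('cradle',w.round(4).tolist(),w.mean(0).round(4))
for i in range(4): e=w[(i+1)%4]-w[i]; print(np.linalg.norm(e).round(4),np.degrees(np.arctan2(e[1],e[0])).round(1))
for y in (150,168,185,200,216): print(y,onz(d,322.8,y,.048,True).round(4),onz(d,322.8,y,.088,True).round(4))
p=sub((H>12)&(H<35)&(S>120)&(V>90),(425,190,515,250)); Y,X=np.nonzero(p)
b=np.array([onz(d,x,y,.12,True)[:2] for x,y in zip(X,Y)]).astype(np.float32)
m,ev=cv2.PCACompute(b,None); t=((b-m)@ev[0]); print('peg',len(X),m,'dir',np.degrees(np.arctan2(ev[0,1],ev[0,0])),'ends',m+ev[0]*t.min(),m+ev[0]*t.max())
dt=grab('top');hs=cv2.cvtColor(dt['img'],cv2.COLOR_BGR2HSV);h,s,v=[c.astype(int) for c in cv2.split(hs)]
q=sub((h>18)&(h<38)&(s>100)&(v>70),(220,130,275,195)); Y,X=np.nonzero(q)
b=np.array([onz(dt,x,y,.12)[:2] for x,y in zip(X,Y)]).astype(np.float32)
m,ev=cv2.PCACompute(b,None); t=((b-m)@ev[0]); print('peg top',len(X),m,'dir',np.degrees(np.arctan2(ev[0,1],ev[0,0])),'ends',m+ev[0]*t.min(),m+ev[0]*t.max())
```

```text
cradle px [[303.0, 138.0], [342.0, 138.0], [342.0, 219.0], [303.0, 219.0]]
cradle [[0.414, 0.175], [0.4568, 0.1895], [0.4902, 0.0956], [0.4445, 0.0801]] [0.4514 0.1351]
0.0452 18.7
0.0997 -70.4
0.0483 -161.3
0.0997 107.8
150 [0.4393 0.1717 0.048 ] [0.4375 0.1768 0.088 ]
168 [0.4458 0.1527 0.048 ] [0.4432 0.16   0.088 ]
185 [0.452  0.1343 0.048 ] [0.4487 0.1438 0.088 ]
200 [0.4576 0.1176 0.048 ] [0.4537 0.1291 0.088 ]
216 [0.4639 0.0993 0.048 ] [0.4591 0.113  0.088 ]
peg 484 [[0.59594613 0.162476  ]] dir -10.404654 ends [[0.55648017 0.16972268]] [[0.65342903 0.1519211 ]]
peg top 108 [[0.61805695 0.16090259]] dir -11.558871 ends [[0.58250654 0.16817345]] [[0.6527365  0.15380985]]
```

{"api": "jog_arm", "payload": {
  "rows": "-0.3 0 4 0 0 0 -1; 0 0 4 0 0 0 -1; 0 0 3 0 0 0 -1; 0 0 2 0 0 0 -1; 0 0 0 0 0 0 -0.5",
  "force": 20
}}

```text
time: 2.48
position: [0.4497, 0.1347, 0.0662]
tool_rot: [-1.831, -2.551, 0.005]
ft_force: [-0.5, 0.4, -0.3]
grip_width: 0.947
grip_force: 0.0
```

{"api": "jog_arm", "payload": {
  "rows": "0 0 0 0 0 0 0.3; 0 0 0 0 0 0 0.7; 0 0 0 0 0 0 1; 0 0 0 0 0 0 1; 0 0 0 0 0 0 1"
}}

```text
time: 3.1
position: [0.4514, 0.1345, 0.0677]
tool_rot: [1.834, 2.551, 0.001]
ft_force: [-0.2, 0.1, -0.9]
grip_width: 0.404
grip_force: 0.0
```

{"api": "jog_arm", "payload": {
  "rows": "0 0 0 0 0 0 1; 0 0 0 0 0 0 1; 0 0 0 0 0 0 1; 0 0 0 0 0 0 1; 0 0 0 0 0 0 1"
}}

```text
time: 3.72
position: [0.4514, 0.1345, 0.0676]
tool_rot: [1.834, 2.551, 0.0]
ft_force: [-0.2, -0.4, 0.7]
grip_width: 0.007
grip_force: 0.0
```

Run:
```python
from h import *
d=grab('wrist'); s=ctrl.get_state(); print(s['grip_width'],s['grip_force'])
e=grab('side'); 
a=cv2.resize(d['img'][60:330,170:500],None,fx=1.6,fy=1.6); b=cv2.resize(e['img'][130:260,190:330],None,fx=3,fy=3)
H=max(a.shape[0],b.shape[0]); z=lambda i:cv2.copyMakeBorder(i,0,H-i.shape[0],0,0,0)
o=cv2.hconcat([z(a),z(b)]); o=cv2.resize(o,None,fx=.8,fy=.8); cv2.imwrite('pics/m1.png',o); print(o.shape)
for z0 in(.048,.088): print(proj(d,[.4514,.1345,z0],True), proj(e,[.4514,.1345,z0]))
```

```text
0.0058982527593979435 0.0
(346, 758, 3)
[322.19782753 222.64807033] [290.76482578 184.29114223]
[322.21910338 246.78905995] [290.25464489 172.38765842]
```

View pics/m1.png

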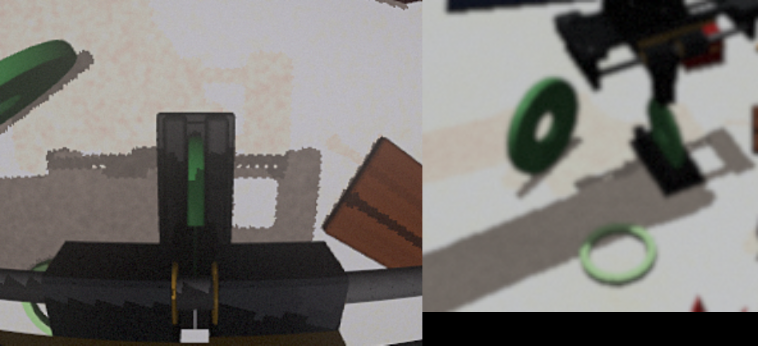

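The wrist crop shows the fingers shut with their seam in line with the disc, which still stands in the cradle. The side crop shows the closed fingertips at the top of the disc, around (660,100) in the crop, so they may be above the rim rather than on it. I'll check the disc's height numerically.

Run:
```python
from h import *
e=grab('side'); d0=cv2.imread('pics/side0.png')
a=np.radians(18.7); u=np.array([-np.sin(a),np.cos(a),0])
th=np.linspace(0,2*np.pi,73)
P=np.array([proj(e,np.array([.4514,.1345,.048])+.04*(np.cos(t)*u+np.sin(t)*np.array([0,0,1]))) for t in th])
print('pred',P.min(0),P.max(0))
h=lambda i:cv2.split(cv2.cvtColor(i,cv2.COLOR_BGR2HSV))
for n,i in(('before',d0),('now',e['img'])):
    H,S,V=h(i); m=((H>40)&(H<90)&(S>90))[150:215,270:320]; Y,X=np.nonzero(m); print(n,len(X),X.min()+270,Y.min()+150,X.max()+270,Y.max()+150)
print('tcp',proj(e,[.4514,.1345,.0677]))
d=grab('top');H,S,V=h(cv2.imread('pics/top0.png'));m=((H>40)&(H<90)&(S>90))[205:250,225:290]; Y,X=np.nonzero(m); print('top',X.min()+225,X.max()+225,Y.min()+205,Y.max()+205)
P=np.array([proj(d,np.array([.4514,.1345,.048])+.04*(np.cos(t)*u+np.sin(t)*np.array([0,0,1]))) for t in th]); print('pred',P.min(0),P.max(0))
# gray gap test: side crop strip
cv2.imwrite('pics/m2.png',cv2.resize(cv2.hconcat([d0[140:215,260:320],e['img'][140:215,260:320]]),None,fx=6,fy=6,interpolation=cv2.INTER_NEAREST))
```

```text
pred [283.97106989 169.43352584] [297.8874638  198.94215165]
before 216 285 172 298 207
now 250 285 150 305 207
tcp [290.51741661 178.51861911]
top 238 268 222 233
pred [238.59015245 222.05969419] [269.89533943 231.91500531]
```

View pics/m2.png

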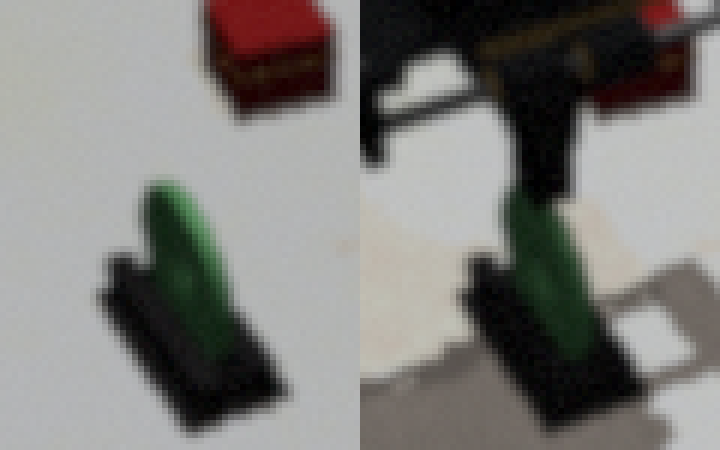

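The pair of crops, before and now, shows the closed fingertip ending at about side row 173, column 291. A TCP height of 0.068 should put it at row 178.5. So the tips look higher than the disc's rim allows for. I'll compare with the fingertips in the first wrist picture.

Run:
```python
from h import *
w=cv2.imread('pics/w1.png'); d=dict(vertical_fov=65.70646984690485,origin=np.array([0.42453412,0.21376137,0.38499665]),orientation=[2.81071125,0.45932714,0.06702716]); dd=grab('wrist'); d['cx'],d['cy']=dd['cx'],dd['cy']
T=down(18.7); p=np.array([.4498,.1385,.1974])
for off in(0,-.01,-.02):
  print(off,[proj(d,p+T@np.array([x,y,off]),True).round(0).tolist() for y in(-.0585,-.0435,.0435,.0585) for x in(.0095,)])
print('now tip',[proj(dd,np.array([.4514,.1345,.0677])+T@np.array([.0095,0,o]),True).round(0).tolist() for o in(0,-.02)])
g=cv2.cvtColor(w,cv2.COLOR_BGR2GRAY)
for x in(232,238,244,400,404,410): print(x,g[220:260:3,x])
gn=cv2.cvtColor(dd['img'],cv2.COLOR_BGR2GRAY)
for x in(310,316,322,330,335): print(x,dd['img'][200:262:4,x].tolist())
s=ctrl.get_state(); print(s['position'],s['grip_width'])
```

```text
0 [[234.0, 219.0], [256.0, 219.0], [388.0, 219.0], [410.0, 218.0]]
-0.01 [[230.0, 224.0], [253.0, 224.0], [392.0, 224.0], [414.0, 224.0]]
-0.02 [[225.0, 230.0], [249.0, 230.0], [395.0, 230.0], [419.0, 230.0]]
now tip [[322.0, 220.0], [322.0, 232.0]]
232 [77 67 91 88 78 36 36 27 38 30 31 36 41 31]
238 [52 94 82 84 96 27 32 28 34 33 31 35 34 29]
244 [41 89 79 96 92 72 34 32 37 32 37 37 37 32]
400 [157 152 160 156 161 125  43  42  42  34  35  44  38  40]
404 [157 158 159 154 157 135  40  34  41  42  45  41  47  39]
410 [160 160 157 161 161  34  38  36  40  41  41  32  40  40]
310 [[33, 34, 35], [37, 42, 40], [35, 35, 35], [23, 27, 30], [33, 35, 37], [33, 34, 33], [30, 33, 35], [24, 27, 30], [24, 30, 30], [22, 30, 25], [30, 27, 22], [22, 21, 19], [0, 0, 1], [20, 16, 18], [8, 4, 14], [34, 30, 31]]
316 [[37, 38, 35], [33, 42, 36], [39, 47, 40], [25, 35, 30], [30, 42, 33], [30, 40, 30], [35, 46, 34], [29, 47, 32], [37, 46, 40], [31, 37, 32], [26, 23, 20], [14, 17, 25], [21, 19, 27], [21, 21, 26], [24, 27, 19], [20, 20, 10]]
322 [[50, 84, 53], [42, 64, 44], [39, 63, 40], [51, 69, 45], [42, 65, 39], [41, 65, 45], [44, 68, 42], [50, 72, 52], [42, 68, 40], [38, 53, 40], [27, 36, 28], [30, 31, 33], [26, 31, 25], [22, 21, 25], [21, 23, 23], [18, 28, 26]]
330 [[31, 31, 38], [32, 32, 35], [36, 30, 33], [32, 29, 33], [33, 35, 34], [37, 38, 34], [21, 18, 25], [33, 32, 28], [38, 33, 38], [19, 21, 27], [31, 27, 31], [28, 34, 33], [18, 24, 25], [26, 21, 25], [20, 17, 15], [9, 6, 14]]
335 [[41, 44, 46], [36, 38, 34], [39, 40, 35], [34, 36, 40], [35, 41, 36], [38, 38, 40], [34, 31, 33], [41, 41, 43], [32, 29, 36], [29, 26, 24], [24, 24, 25], [21, 18, 23], [15, 21, 21], [25, 24, 23], [17, 19, 24], [17, 16, 20]]
[0.45138392 0.13448936 0.06756695] 0.0035638905722801366
```

{"api": "jog_arm", "payload": {
  "rows": "0 0 0 0 0 0 0.3; 0 0 0 0 0 0 0.3; 0 0 0 0 0 0 0.3; 0 0 0.8 0 0 0 0.3; 0 0 0.8 0 0 0 0.3"
}}

```text
time: 4.6
position: [0.4512, 0.1344, 0.0509]
tool_rot: [-1.834, -2.551, 0.0]
ft_force: [-0.2, 0.2, -0.3]
grip_width: 0.342
grip_force: 0.0
```

{"api": "jog_arm", "payload": {
  "rows": "0 0 0 0 0 0 1; 0 0 0 0 0 0 1; 0 0 0 0 0 0 1; 0 0 0 0 0 0 1; 0 0 0 0 0 0 1"
}}

```text
time: 5.22
position: [0.4516, 0.1346, 0.0518]
tool_rot: [1.834, 2.55, 0.001]
ft_force: [1.0, -0.2, 0.7]
grip_width: 0.09
grip_force: 20.0
```

{"api": "jog_arm", "payload": {
  "rows": "0 0 -1.5 0 0 0 1; 0 0 -2.5 0 0 0 1; 0 0 -2.5 0 0 0 1; 0 0 -1.5 0 0 0 1; 0 0 0 0 0 0 1"
}}

```text
time: 5.85
position: [0.4522, 0.1348, 0.1329]
tool_rot: [1.833, 2.55, 0.004]
ft_force: [1.0, -0.0, -2.0]
grip_width: 0.092
grip_force: 20.0
```

Run:
```python
from h import *
plan([.526,.176,.1235],-11,5,1)
```

```text
0.31 1.66 0.19 0.0 -0.0 0.103 1; 0.48 1.62 0.19 0.0 -0.0 0.103 1; 0.64 1.56 0.19 0.0 -0.0 0.103 1; 0.8 1.49 0.19 0.0 -0.0 0.103 1; 0.95 1.4 0.19 0.0 -0.0 0.103 1
| pos [0.4522 0.1348 0.1329] yaw 18.6 tilt [0.002 0.001] step 0.017 t 5.85 grip 0.09190421276470218 19.997726900037378
```

{"api": "jog_arm", "payload": {
  "rows": "0.3 1.65 0.2 0 0 0.103 1; 0.5 1.6 0.2 0 0 0.103 1; 0.65 1.55 0.2 0 0 0.103 1; 0.8 1.5 0.2 0 0 0.103 1; 0.95 1.4 0.2 0 0 0.103 1"
}}

```text
time: 6.48
position: [0.5245, 0.1756, 0.1201]
tool_rot: [-2.426, -1.995, 0.004]
ft_force: [0.1, -0.5, -1.7]
grip_width: 0.091
grip_force: 20.0
```

{"api": "jog_arm", "payload": {
  "rows": "0 0 0 0 0 0 1; 0 0 0 0 0 0 1"
}}

```text
time: 6.72
position: [0.5239, 0.1751, 0.1207]
tool_rot: [-2.422, -2.001, 0.003]
ft_force: [-0.4, 0.1, -0.8]
grip_width: 0.09
grip_force: 20.0
```

Run:
```python
from h import *
d=grab('wrist','w2.png'); e=grab('side','s2.png')
s=ctrl.get_state(); print(s['position'],s['time'],s['grip_width'])
p=np.array(s['position']); T=Rm(s['tool_rot'])
print('tcp',proj(d,p,True),proj(e,p)); 
for z in(-.0365,-.0035,-.0435+.0): print(z,proj(d,p+[0,0,z],True),proj(e,p+[0,0,z]))
a=np.radians(-11); 
for t in(-.04,0,.05): q=np.array([.6,.1615,.12])+t*np.array([np.cos(a),np.sin(a),0]); print('peg',t,proj(d,q,True),proj(e,q))
a=d['img'][60:330,150:550]; b=cv2.resize(e['img'][120:210,270:390],None,fx=3,fy=3)
cv2.imwrite('pics/m3.png',cv2.hconcat([a,b]))
```

```text
[0.5241426  0.17519374 0.12129857] 6.825 0.08642417287944745
tcp [322.12151601 233.48419861] [316.08969023 149.08702396]
-0.0365 [322.17746713 214.67467561] [315.85624811 160.42503811]
-0.0035 [322.12771987 231.41332512] [316.06674932 150.20123749]
-0.0435 [322.18632478 211.66911069] [315.81290149 162.53033344]
peg -0.04 [377.85638465 231.05318118] [330.63996119 149.51717042]
peg 0 [434.11461817 230.15107151] [346.33379431 149.79757296]
peg 0.05 [494.84548659 228.37183519] [365.93673818 150.14781979]
```

View pics/m3.png

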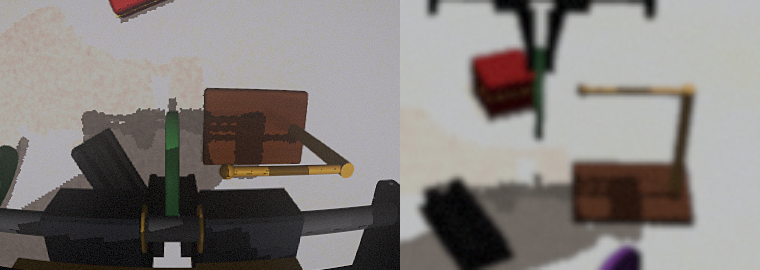

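The wrist crop shows the disc edge-on at (173,165), with the peg ball at (227,172) and the rod running right to the post at (347,171). The side crop shows the disc upright at (538,92), level with the peg at (578,90). Both agree with my projected peg to within 1–2 mm.

{"api": "jog_arm", "payload": {
  "rows": "0 0.8 -0.25 0 0 0 1; 0 1.2 0 0 0 0 1; 0 1.6 0 0 0 0 1; 0 1.6 0 0 0 0 1; 0 1.3 0 0 0 0 1"
}}

```text
time: 7.45
position: [0.59, 0.1628, 0.1239]
tool_rot: [2.423, 1.999, -0.0]
ft_force: [-0.5, -0.2, -0.4]
grip_width: 0.091
grip_force: 20.0
```

Run:
```python
from h import *
plan([.59,.163,.1155],-11,2,1); s=ctrl.get_state(); print(s['ft_force'])
```

```text
0.01 -0.0 0.42 0.0 0.0 0.0 1; 0.01 -0.0 0.42 0.0 0.0 0.0 1; | pos [0.59   0.1628 0.1239] yaw -11.0 tilt [ 0. -0.] step 0.004 t 7.45 grip 0.0912027063382247 19.998089836444706
[-0.54835571 -0.16442726 -0.4146823 ]
```

{"api": "jog_arm", "payload": {
  "rows": "0 0 0.3 0 0 0 1; 0 0 0.3 0 0 0 1; 0 0 0.15 0 0 0 1; 0 0 0 0 0 0 1"
}}

```text
time: 7.95
position: [0.5882, 0.1636, 0.1165]
tool_rot: [-2.422, -2.0, 0.0]
ft_force: [-0.1, -0.1, -0.7]
grip_width: 0.087
grip_force: 20.0
```

{"api": "jog_arm", "payload": {
  "rows": "0 0 0 0 0 0 0.7; 0 0 0 0 0 0 0.5; 0 0 0 0 0 0 0.5; 0 0 0 0 0 0 0.5; 0 0 0 0 0 0 0.5"
}}

```text
time: 8.57
position: [0.5887, 0.1634, 0.1166]
tool_rot: [2.423, 2.0, 0.0]
ft_force: [-0.5, -0.2, 0.6]
grip_width: 0.25
grip_force: 0.0
```

{"api": "jog_arm", "payload": {
  "rows": "0 0 -1.5 0 0 0 0.5; 0 0 -3 0 0 0 0.5; 0 0 -4 0 0 0 0; 0 0 -2 0 0 0 -0.5; 0 0 0 0 0 0 -1"
}}

```text
time: 9.2
position: [0.5901, 0.1636, 0.2245]
tool_rot: [2.422, 1.998, 0.008]
ft_force: [0.2, 0.2, -1.0]
grip_width: 0.504
grip_force: 0.0
```

Run:
```python
from h import *
d=grab('wrist'); e=grab('side')
s=ctrl.get_state(); print(s['position'],s['time'])
for n,i,dd,f in(('w',d['img'],d,True),('s',e['img'],e,False)):
    c=proj(dd,[.589,.163,.112],f); H,S,V=cv2.split(cv2.cvtColor(i,cv2.COLOR_BGR2HSV))
    m=(H>40)&(H<90)&(S>80); b=[int(v) for v in(c[0]-30,c[1]-60,c[0]+30,c[1]+60)]; Y,X=np.nonzero(m[b[1]:b[3],b[0]:b[2]])
    print(n,'pred c',c.round(1),'x',X.min()+b[0],X.max()+b[0],'y',Y.min()+b[1],Y.max()+b[1],'top/bottom pred',proj(dd,[.589,.163,.152],f).round(1),proj(dd,[.589,.163,.072],f).round(1))
# clip from top and side red masks
t=grab('top')
for n,dd,b in(('t',t,(345,205,395,250)),('s',e,(295,245,335,290))):
    H,S,V=cv2.split(cv2.cvtColor(dd['img'],cv2.COLOR_BGR2HSV)); m=((H<8)|(H>172))&(S>130)
    Y,X=np.nonzero(m[b[1]:b[3],b[0]:b[2]]); print(n,X.mean()+b[0],Y.mean()+b[1],X.min()+b[0],X.max()+b[0],Y.min()+b[1],Y.max()+b[1])
# rack foot from top
H,S,V=cv2.split(cv2.cvtColor(t['img'],cv2.COLOR_BGR2HSV)); print(V[231,340:400]); print(V[205:255,362])
plan([.459,-.145,.22],-28,10)
```

```text
[0.58841954 0.16328681 0.22134943] 9.3
w pred c [320.4 190.2] x 315 323 y 153 228 top/bottom pred [320.3 202. ] [320.4 181. ]
s pred c [341.8 152.4] x 334 361 y 92 165 top/bottom pred [342.9 139.4] [340.8 164.6]
t 368.0469798657718 226.3489932885906 362 375 218 235
s 310.72340425531917 268.17021276595744 302 321 256 284
[169 168 167 167 168 168 167 168 168 167 164 147 124 121 129 131 125 124
 120 113 100  93 106 104  97  90 102 119 136 146 148 132 111 122 143 151
 151 148 142 135 134 131 129 129 128 124 121 139 156 162 165 166 167 168
 166 168 166 166 167 167]
[167 168 167 167 169 166 167 167 165 164 154 136 125 127 128 128 129 134
 135 127 117 118 120 111  93  90 106 101  77  64  83  97 106 123 148 158
 165 167 168 167 168 169 167 167 168 165 167 167 168 167]
-3.27 -0.68 0.01 -0.0 0.0 0.03 -1; -3.29 -0.58 0.01 -0.0 0.0 0.03 -1; -3.31 -0.49 0.01 -0.0 0.0 0.03 -1; -3.32 -0.39 0.01 -0.0 0.0 0.03 -1; -3.33 -0.29 0.01 -0.0 0.0 0.03 -1
-3.34 -0.19 0.01 -0.0 0.0 0.03 -1; -3.34 -0.09 0.01 -0.0 0.0 0.03 -1; -3.34 0.01 0.01 -0.0 0.0 0.03 -1; -3.34 0.11 0.01 -0.0 0.0 0.03 -1; -3.34 0.21 0.01 -0.0 0.0 0.03 -1
| pos [0.5881 0.1632 0.2206] yaw -10.9 tilt [-0.001 -0.   ] step 0.033 t 9.35 grip 0.6442608868066942 0.0
```

{"api": "jog_arm", "payload": {
  "rows": "-3.3 -0.7 0 0 0 0.03 -1; -3.3 -0.6 0 0 0 0.03 -1; -3.3 -0.5 0 0 0 0.03 -1; -3.3 -0.4 0 0 0 0.03 -1; -3.3 -0.3 0 0 0 0.03 -1"
}}

```text
time: 9.98
position: [0.5223, 0.0084, 0.2205]
tool_rot: [-2.567, -1.811, 0.003]
ft_force: [0.3, 0.1, 0.7]
grip_width: 0.998
grip_force: 0.0
```

{"api": "jog_arm", "payload": {
  "rows": "-3.3 -0.2 0 0 0 0.03 -1; -3.3 -0.1 0 0 0 0.03 -1; -3.4 0 0 0 0 0.03 -1; -3.4 0.1 0 0 0 0.03 -1; -3.4 0.2 0 0 0 0.03 -1"
}}

```text
time: 10.6
position: [0.4568, -0.1473, 0.2217]
tool_rot: [2.696, 1.612, 0.001]
ft_force: [0.6, 0.5, -0.3]
grip_width: 1.001
grip_force: 0.0
```

{"api": "jog_arm", "payload": {
  "rows": "0 0 0 0 0 0 -1; 0 0 0 0 0 0 -1"
}}

```text
time: 10.85
position: [0.4578, -0.1451, 0.2216]
tool_rot: [-2.695, -1.615, -0.001]
ft_force: [0.6, 0.6, 0.4]
grip_width: 1.004
grip_force: 0.0
```

Run:
```python
from h import *
d=grab('wrist'); s=ctrl.get_state(); print(s['position'],s['time'],d['origin'],d['orientation'])
cv2.imwrite('pics/w3.png',d['img']); print(proj(d,s['position'],True))
b=(280,120,400,235)
H,S,V=cv2.split(cv2.cvtColor(d['img'],cv2.COLOR_BGR2HSV)); m=((H<8)|(H>172))&(S>130)
n,l,st,c=cv2.connectedComponentsWithStats(m.astype(np.uint8)); print(st[st[:,4]>60][1:],c[st[:,4]>60][1:])
plan([.459,-.145,.20],-28,1)
```

```text
[ 0.45797029 -0.14458266  0.2215204 ] 10.9 [ 0.49585284 -0.07461885  0.40919292] [ 2.76595378 -0.69441552 -0.10394832]
[321.35372935 232.62174901]
[[ 384  151   15   18  130]
 [ 313  172   19   20  246]
 [  20  330   21   19   90]
 [   0  334   49   66 1641]] [[390.7        159.83846154]
 [322.04065041 182.18292683]
 [ 31.47777778 337.11111111]
 [ 17.49969531 374.35222425]]
0.01 0.11 2.15 -0.0 -0.0 -0.001 -1; | pos [ 0.458  -0.1446  0.2215] yaw -28.1 tilt [0. 0.] step 0.022 t 10.9 grip 1.0009359447545474 0.0
```

View pics/w3.png

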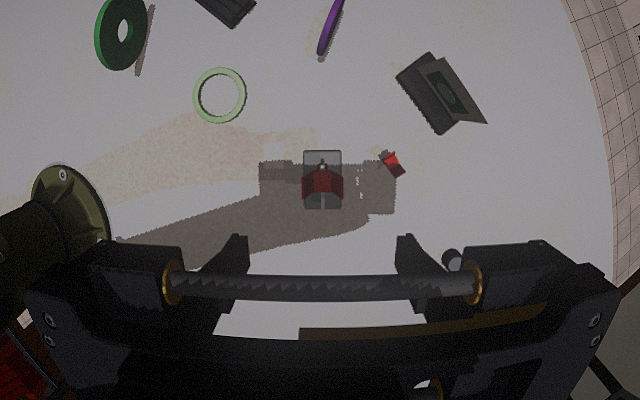

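The wrist view shows the large clip at (323,185) on its grey rack (304–341, 150–210). Its handles splay left and right along the finger line, so the yaw is already right. The small clip is at (392,163) and the card at (450,95).

Run:
```python
from h import *
d=grab('wrist'); H,S,V=cv2.split(cv2.cvtColor(d['img'],cv2.COLOR_BGR2HSV))
m=(((H<10)|(H>168))&(S>90))
b=(295,140,350,225); q=m[b[1]:b[3],b[0]:b[2]].astype(np.uint8); 
n,l,st,c=cv2.connectedComponentsWithStats(q); k=1+st[1:,4].argmax(); Y,X=np.nonzero(l==k); X=X+b[0];Y=Y+b[1]
print('clip ext',X.min(),X.max(),Y.min(),Y.max())
for x in range(X.min(),X.max()+1,4): print(x,Y[X==x].min(),Y[X==x].max(),end=' | ')
print()
s=ctrl.get_state(); P=np.array(s['position']);T=Rm(s['tool_rot'])
tf=lambda u,v,z:(T.T@(onz(d,u,v,z,True)-P)*1000).round(1)
for u in(X.min(),X.max()):
    r=Y[X==u]; print('handle end',u,r.min(),r.max(),tf(u,r.min(),.0995),tf(u,r.max(),.0995))
print('rack corners',[tf(u,v,.012) for u,v in((304,150),(341,150),(341,210),(304,210))])
for cx,cy,z in((323,180,.0645),(323,180,.06)): print(tf(cx,cy,z))
print('card px->', [onz(d,u,v,.11,True).round(4) for u,v in((487,123),(430,56),(440,58))])
```

```text
clip ext 302 342 171 199
302 178 198 | 306 177 195 | 310 173 194 | 314 171 192 | 318 171 192 | 322 172 192 | 326 172 192 | 330 172 192 | 334 174 193 | 338 175 196 | 342 178 198 | 
handle end 302 178 198 [  9.2 -20.1 122. ] [-12.2 -20.5 122. ]
handle end 342 178 198 [  9.1  20.9 122. ] [-12.3  21.3 122. ]
rack corners [array([ 26.3, -22.7, 209.5]), array([ 26.3,  25. , 209.5]), array([-55.3,  26.1, 209.5]), array([-55.3, -24. , 209.5])]
[ -1.2   1.6 157. ]
[ -2.3   1.6 161.5]
card px-> [array([ 0.6465, -0.1615,  0.11  ]), array([ 0.6165, -0.0739,  0.11  ]), array([ 0.6256, -0.0798,  0.11  ])]
```

{"api": "jog_arm", "payload": {
  "rows": "-0.15 0.05 4 0 0 0 -1; 0 0 5 0 0 0 -1; 0 0 4 0 0 0 -1; 0 0 1.6 0 0 0 -1; 0 0 0 0 0 0 -1",
  "force": 20
}}

```text
time: 11.58
position: [0.4573, -0.1463, 0.0752]
tool_rot: [-2.693, -1.616, 0.002]
ft_force: [-0.1, -0.3, 0.7]
grip_width: 0.999
grip_force: 0.0
```

Run:
```python
from h import *
e=grab('side'); s=ctrl.get_state(); P=np.array(s['position']);T=Rm(s['tool_rot']); print(P)
a=cv2.cvtColor(e['img'],6).astype(int); b=cv2.cvtColor(cv2.imread('pics/side0.png'),6).astype(int)
for y in(-.051,.051):
    for off in(0,-.02,-.03): print(y,off,proj(e,P+T@np.array([0,y,off])).round(1))
    c=proj(e,P+T@np.array([0,y,0])); 
    for x in range(int(c[0])-8,int(c[0])+9,3):
        r=[k for k in range(int(c[1])-40,int(c[1])+12) if a[k,x]<55 and b[k,x]>90]; print(x,max(r) if r else None,end=' | ')
    print()
o=cv2.resize(e['img'][210:320,250:390],None,fx=5,fy=5,interpolation=cv2.INTER_CUBIC); cv2.imwrite('pics/m4.png',o)
```

```text
[ 0.45831401 -0.14666684  0.07631798]
-0.051 0 [288.9 260.3]
-0.051 -0.02 [288.5 254.2]
-0.051 -0.03 [288.3 251.1]
280 244 | 283 244 | 286 254 | 289 256 | 292 241 | 295 241 | 
0.051 0 [337.7 273.5]
0.051 -0.02 [338.3 267.6]
0.051 -0.03 [338.6 264.5]
329 239 | 332 240 | 335 269 | 338 263 | 341 259 | 344 259 |
```

View pics/m4.png

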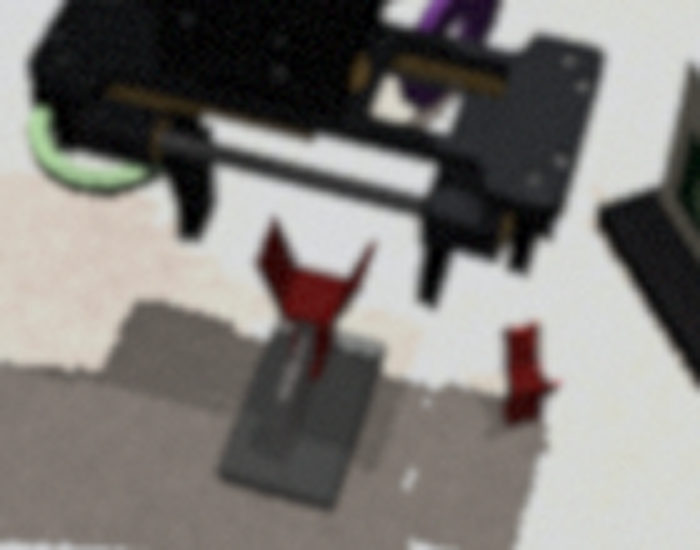

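The side crop shows the fingertips at (190,240) and (430,303), straddling the clip's handles at (270,225) and (372,245). The small clip sits outside at (523,375). There is nothing in the way of going down and closing.

{"api": "jog_arm", "payload": {
  "rows": "0 0 0.8 0 0 0 -0.6; 0 0 0 0 0 0 0; 0 0 0 0 0 0 0.3; 0 0 0 0 0 0 0.6; 0 0 0 0 0 0 0.8",
  "force": 25
}}

```text
time: 12.25
position: [0.4576, -0.1468, 0.0677]
tool_rot: [2.695, 1.615, 0.001]
ft_force: [-0.3, -0.5, 0.5]
grip_width: 0.513
grip_force: 0.0
```

{"api": "jog_arm", "payload": {
  "rows": "0 0 0 0 0 0 0.8; 0 0 0 0 0 0 1; 0 0 0 0 0 0 1; 0 0 0 0 0 0 1; 0 0 0 0 0 0 1"
}}

```text
time: 12.88
position: [0.4595, -0.1474, 0.0697]
tool_rot: [2.693, 1.614, 0.005]
ft_force: [-0.8, 0.4, 11.6]
grip_width: 0.219
grip_force: 25.1
```

{"api": "jog_arm", "payload": {
  "rows": "0 0 0 0 0 0 1; 0 0 -1 0 0 0 1; 0 0 -3 0 0 0 1; 0 0 -4 0 0 0 1; 0 0 -3 0 0 0 1"
}}

```text
time: 13.5
position: [0.4575, -0.1469, 0.1792]
tool_rot: [2.695, 1.614, 0.001]
ft_force: [1.5, 0.1, -0.3]
grip_width: 0.217
grip_force: 24.8
```

{"api": "jog_arm", "payload": {
  "rows": "0 0 0 0 0 0 1; 0 0 0 0 0 0 1"
}}

```text
time: 13.75
position: [0.4568, -0.1465, 0.1768]
tool_rot: [-2.694, -1.615, 0.001]
ft_force: [-0.1, 0.0, -0.2]
grip_width: 0.22
grip_force: 24.8
```

Run:
```python
from h import *
e=grab('side'); d=grab('wrist'); t=grab('top'); s=ctrl.get_state(); P=np.array(s['position']);T=Rm(s['tool_rot']); print(P,s['time'])
for z in(.03,-.005,-.041): print(z,proj(e,P+[0,0,z]),proj(e,P+[0,0,z]+T[:,1]*.013),proj(e,P+[0,0,z]-T[:,1]*.013))
H,S,V=cv2.split(cv2.cvtColor(e['img'],6*0+cv2.COLOR_BGR2HSV)); m=(((H<10)|(H>168))&(S>100)).astype(np.uint8)
c=proj(e,P+[0,0,-.02]).astype(int); x0,y0=c[0]-22,c[1]-30
q=m[y0:y0+60,x0:x0+44]
for r in range(60):
    X=np.nonzero(q[r])[0]
    if len(X): print(r+y0,(X+x0).min(),(X+x0).max(),len(X),end=' | ')
print()
cv2.imwrite('pics/s5.png',e['img']); cv2.imwrite('pics/w5.png',d['img'])
# card line, top view: bright thin top edge
tt=t['img'].astype(int).sum(2)[135:185,325:390]
cv2.imwrite('pics/t5.png',t['img'])
for x in range(335,385,5): print(x,[v for v in t['img'][140:176:2,x].mean(1).astype(int)])
```

```text
[ 0.45654555 -0.14656189  0.17630826] 13.9
0.03 [312.72977777 223.09255656] [319.88017854 224.87087939] [305.6380761  221.32883235]
-0.005 [312.53079368 236.07538811] [319.41327857 237.83899993] [305.7027145  234.32571756]
-0.041 [312.34100376 248.45834131] [318.96808589 250.20420147] [305.76438465 246.72577528]
215 320 320 1 | 217 303 321 3 | 218 308 320 3 | 219 307 309 3 | 220 307 309 3 | 221 307 309 3 | 222 306 308 3 | 223 306 308 3 | 224 305 308 4 | 225 305 308 4 | 226 306 308 3 | 227 307 309 3 | 228 307 317 5 | 229 308 318 7 | 230 307 317 11 | 231 307 317 11 | 232 307 316 10 | 233 307 316 10 | 234 307 316 10 | 235 307 316 10 | 236 307 316 10 | 237 307 316 10 | 238 307 317 11 | 239 306 317 12 | 240 306 318 9 | 241 313 318 6 | 242 314 319 6 | 243 314 319 6 | 244 315 319 5 | 245 315 319 5 | 246 316 319 4 | 247 316 318 3 | 248 316 318 3 | 249 317 317 1 | 250 317 317 1 | 251 317 317 1 | 
335 [np.int64(150), np.int64(151), np.int64(150), np.int64(151), np.int64(151), np.int64(149), np.int64(134), np.int64(128), np.int64(144), np.int64(143), np.int64(148), np.int64(151), np.int64(151),
[... 1765 characters left out ...]
np.int64(45), np.int64(42), np.int64(30), np.int64(35), np.int64(37), np.int64(38), np.int64(34), np.int64(104), np.int64(150), np.int64(150), np.int64(148)]
375 [np.int64(151), np.int64(150), np.int64(150), np.int64(146), np.int64(85), np.int64(90), np.int64(120), np.int64(117), np.int64(112), np.int64(85), np.int64(71), np.int64(53), np.int64(41), np.int64(56), np.int64(126), np.int64(149), np.int64(148), np.int64(150)]
380 [np.int64(150), np.int64(151), np.int64(149), np.int64(148), np.int64(148), np.int64(149), np.int64(150), np.int64(149), np.int64(151), np.int64(149), np.int64(149), np.int64(148), np.int64(149), np.int64(150), np.int64(149), np.int64(150), np.int64(150), np.int64(149)]
```

Run:
```python
from h import *
plan([.63,-.165,.185],12,6,1)
```

```text
1.09 2.69 -0.15 -0.0 0.0 -0.117 1; 0.77 2.8 -0.15 -0.0 0.0 -0.117 1; 0.44 2.87 -0.15 -0.0 0.0 -0.117 1; 0.1 2.91 -0.15 -0.0 0.0 -0.117 1; -0.24 2.9 -0.15 -0.0 0.0 -0.117 1
-0.57 2.85 -0.15 -0.0 0.0 -0.117 1; | pos [ 0.4565 -0.1466  0.1763] yaw -28.1 tilt [-0.002  0.   ] step 0.029 t 13.9 grip 0.22070072115137532 24.796788096427917
```

{"api": "jog_arm", "payload": {
  "rows": "1.1 2.7 -0.15 0 0 -0.117 1; 0.8 2.8 -0.15 0 0 -0.117 1; 0.4 2.9 -0.15 0 0 -0.117 1; 0.1 2.9 -0.15 0 0 -0.117 1; -0.2 2.9 -0.15 0 0 -0.117 1"
}}

```text
time: 14.52
position: [0.6027, -0.1616, 0.1837]
tool_rot: [-2.109, -2.326, 0.002]
ft_force: [-0.0, -0.4, -0.4]
grip_width: 0.223
grip_force: 24.8
```

{"api": "jog_arm", "payload": {
  "rows": "-0.6 2.9 -0.15 0 0 -0.117 1; 0 0 0 0 0 0 1; 0 0 0 0 0 0 1"
}}

```text
time: 14.9
position: [0.6307, -0.1654, 0.1855]
tool_rot: [-1.976, -2.44, 0.003]
ft_force: [-0.5, 0.4, 0.1]
grip_width: 0.218
grip_force: 24.8
```

Run:
```python
from h import *
d=grab('wrist','w6.png'); s=ctrl.get_state(); P=np.array(s['position']);T=Rm(s['tool_rot']); print(P,s['time'],d['origin'],d['orientation'])
print('mouth',proj(d,P+[0,0,-.041],True),'card est',[proj(d,[.634,-.1203+k,.11],True).round(0) for k in(-.042,0,.042)])
cv2.imwrite('pics/w6c.png',cv2.resize(d['img'][60:300,170:490],None,fx=2.4,fy=2.4,interpolation=cv2.INTER_CUBIC))
```

```text
[ 0.63063459 -0.16535947  0.18585595] 14.95 [ 0.61454999 -0.08690023  0.37301607] [2.8301132  0.29697921 0.03997157]
mouth [322.09531843 212.97880536] card est [array([327., 197.]), array([337., 151.]), array([348., 103.])]
```

View pics/w6c.png

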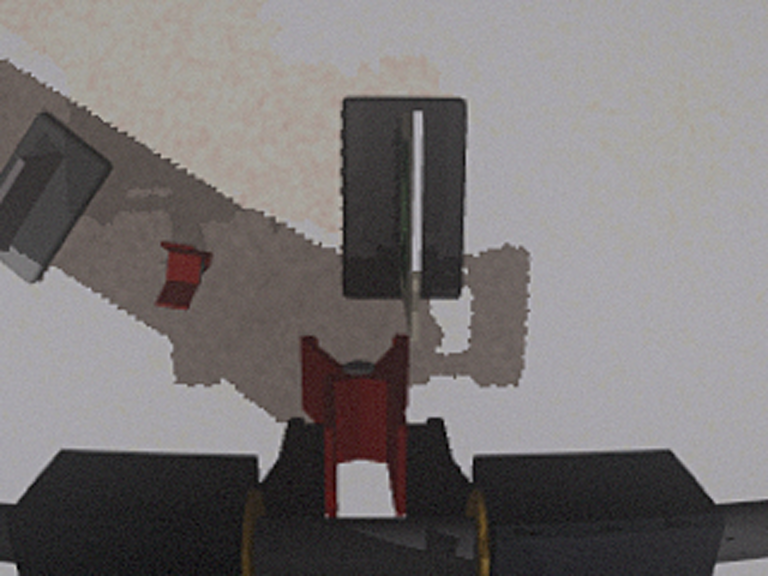

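The wrist crop shows the clip spread wide with its jaw tips at (303,338) and (407,338). The card's top edge is the bright strip at x≈417, from y≈110 to 330, and it is parallel to the jaws' width.

Run:
```python
from h import *
d=grab('wrist'); s=ctrl.get_state(); P=np.array(s['position']);T=Rm(s['tool_rot'])
px=lambda x,y:(170+x/2.4,60+y/2.4)
A,B=[T.T@(onz(d,*px(*q),.11,True)-P) for q in((418,110),(415,330))]
print('card ends',A*1000,B*1000,np.linalg.norm(A-B),'yaw err',np.degrees(np.arctan2((A-B)[1],(A-B)[0])))
for q in((303,338),(407,338)): print('tip',T.T@(onz(d,*px(*q),P[2]-.041,True)-P)*1000)
for q in((330,375),(404,375)): print('pin level?',T.T@(onz(d,*px(*q),P[2]-.005,True)-P)*1000)
print('mid',(A+B)/2*1000, P)
```

```text
card ends [82.30569138 18.42757183 76.26783389] [ 2.0476738  18.33844407 76.22197228] 0.0802580801754935 yaw err 0.06362781761827085
tip [  9.81467642 -20.10107102  41.02188259]
tip [ 9.80374028 13.36924612 40.99482625]
pin level? [10.24530871 -9.7409058   5.01373851]
pin level? [10.23841391 10.62550934  4.99727481]
mid [42.17668259 18.38300795 76.24490309] [ 0.63078129 -0.16522581  0.18623558]
```

{"api": "jog_arm", "payload": {
  "rows": "2.2 1.1 0 0 0 0 1; 2.1 1.05 0 0 0 0 1; 0 0 0 0 0 0 1; 0 0 0 0 0 0 1"
}}

```text
time: 15.5
position: [0.6431, -0.1199, 0.1868]
tool_rot: [1.976, 2.441, -0.001]
ft_force: [-0.1, -0.1, -0.1]
grip_width: 0.217
grip_force: 24.8
```

Run:
```python
from h import *
d=grab('wrist'); s=ctrl.get_state(); P=np.array(s['position']);T=Rm(s['tool_rot']); print(P,s['time'])
m=cv2.cvtColor(d['img'],cv2.COLOR_BGR2HSV); H,S,V=[c.astype(int) for c in cv2.split(m)]
red=((H<10)|(H>168))&(S>100)
for r in range(196,236,4):
    X=np.nonzero(red[r,280:370])[0]+280; print(r,X.min() if len(X) else None,X.max() if len(X) else None,end=' | ')
print()
for r in range(130,212,10):
    row=d['img'][r,300:345].astype(int).mean(1); X=np.nonzero((row>105)&(S[r,300:345]<45))[0]+300; print(r,X.min() if len(X) else None,X.max() if len(X) else None,len(X),end=' | ')
print()
for r in(140,170,200): print(r,d['img'][r,305:340].mean(1).astype(int))
print('axis col at mouth',proj(d,P+T@np.array([0,-.0034,.041]),True),'card at z.11',proj(d,P+T@np.array([0,-.0034,P[2]-.11]),True))
```

```text
[ 0.64307302 -0.12033231  0.18687321] 15.55
196 None None | 200 296 339 | 204 296 337 | 208 296 335 | 212 296 336 | 216 296 335 | 220 296 337 | 224 296 338 | 228 296 338 | 232 298 337 | 
130 300 344 45 | 140 None None 0 | 150 None None 0 | 160 317 319 3 | 170 317 319 3 | 180 None None 0 | 190 None None 0 | 200 318 318 1 | 210 None None 0 | 
140 [56 57 58 57 56 58 59 53 60 57 55 55 57 59 59 62 61 56 58 59 61 60 61 56
 55 57 61 54 56 59 58 56 61 53 57]
170 [ 39  34  37  38  36  40  37  36  38  23  25  89 147 175 171  58  40  41
  36  25  39  39  39  44  45  39  34  42  34  39  34  44  39  44  44]
200 [ 35  34  35  36  23  35  27  34  35  33  18  57  94 111 101  54  35  28
  37  38  31  35  38  32  38  36  33  29  39  38  37  40  39  41  37]
axis col at mouth [317.5871611  213.28209738] card at z.11 [318.1453072  199.91408012]
```

{"api": "jog_arm", "payload": {
  "rows": "0 0 1.3 0 0 0 1; 0 0 1.5 0 0 0 1; 0 0 1.5 0 0 0 1; 0 0 0.9 0 0 0 1; 0 0 0 0 0 0 1"
}}

```text
time: 16.18
position: [0.6431, -0.1184, 0.1333]
tool_rot: [-1.974, -2.442, 0.002]
ft_force: [-0.0, 1.2, -0.8]
grip_width: 0.22
grip_force: 24.8
```

{"api": "jog_arm", "payload": {
  "rows": "0 0 0 0 0 0 1; 0 0 0 0 0 0 1; 0 0 0 0 0 0 1; 0 0 0 0 0 0 1"
}}

```text
time: 16.68
position: [0.6439, -0.1185, 0.1348]
tool_rot: [1.975, 2.443, 0.001]
ft_force: [0.1, 0.8, -0.5]
grip_width: 0.218
grip_force: 24.8
```

Run:
```python
from h import *
d=grab('wrist'); e=grab('side'); s=ctrl.get_state(); P=np.array(s['position']);T=Rm(s['tool_rot']); print(P,s['ft_force'],s['grip_width'],s['grip_force'],s['time'])
H,S,V=[c.astype(int) for c in cv2.split(cv2.cvtColor(d['img'],cv2.COLOR_BGR2HSV))]
red=((H<10)|(H>168))&(S>100)
for r in range(192,236,4):
    X=np.nonzero(red[r,280:370])[0]+280; print(r,X.min() if len(X) else None,X.max() if len(X) else None,end=' | ')
print()
for r in(150,170,190,196): print(r,d['img'][r,295:345].mean(1).astype(int))
c=proj(e,[.589,.163,.112]); H,S,V=cv2.split(cv2.cvtColor(e['img'],cv2.COLOR_BGR2HSV)); m=(H>40)&(H<90)&(S>80); Y,X=np.nonzero(m[135:175,325:360]); print('disc side',X.min()+325,X.max()+325,Y.min()+135,Y.max()+135)
# side: jaw tip rows (red) vs card-top edge
q=((H<10)|(H>168))&(S>100); c=proj(e,P+[0,0,-.02]).astype(int); Y,X=np.nonzero(q[c[1]-25:c[1]+30,c[0]-25:c[0]+25]); print('clip red side',X.min()+c[0]-25,X.max()+c[0]-25,Y.min()+c[1]-25,Y.max()+c[1]-25,'pred mouth',proj(e,P+[0,0,-.041]),'card edge pred',proj(e,[P[0],P[1],.11]))
```

```text
[ 0.64383164 -0.11847611  0.13468592] [ 0.494553   -0.7896617  -1.31182174] 0.21729532381388283 24.79679524898529 16.775
192 None None | 196 None None | 200 297 338 | 204 295 339 | 208 295 338 | 212 295 338 | 216 295 339 | 220 295 339 | 224 296 337 | 228 296 338 | 232 297 338 | 
150 [55 59 58 54 57 57 58 54 48 54 57 54 59 53 59 50 58 56 55 54 58 60 66 68
 59 51 55 58 52 58 54 58 55 56 52 50 54 55 55 59 59 55 53 60 55 56 58 56
 56 59]
170 [ 39  39  37  41  38  34  38  39  43  50  52  50  50  51  49  49  49  33
  86 182 174 172 164 124  26  42  50  45  49  49  51  57  50  52  40  40
  39  34  44  43  38  36  49  43  44  41  46  47  34  38]
190 [ 37  36  32  32  28  28  28  30  35  40  30  30  33  30  31  29  31  26
  75 146 181 184 169 126  29  38  36  36  34  40  35  35  37  31  37  37
  37  32  36  33  35  35  42  31  43  44  39  39  30  31]
196 [29 35 31 34 23 34 25 36 38 30 35 29 37 33 23 30 31 29 44 73 88 92 83 67
 37 36 34 30 30 32 34 33 36 39 22 42 34 32 33 39 39 29 30 37 35 44 32 37
 38 31]
disc side 341 344 139 164
clip red side 375 413 207 260 pred mouth [398.37661312 238.04150036] card edge pred [399.76628804 232.94120127]
```

```bash
python3 -c "
from h import *
print(ticket.close_job())"
```

```text
the job is handed in; nothing more can be done
None
```

The jade disc hangs on the brass peg, released. The red clip is held fully squeezed, jaws straddling the middle of the card's top edge, about 1 mm off centre across the card by the last wrist picture. I handed it in at about 17 s; no verdict came back.

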